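# Load the tape stand on the bench

## Task

Load the tape stand: onto its upright spindle put first the flat aluminium disc, then the roll of black tape, then the small stepped dark steel flange with its hub upward, and last the black knob, hollow side down as it stands now, each lying flat on the one below. Take the parts from wherever they lie, and leave the connector block, the small gauge and the relay where they are.

Things in the scene. Friction and masses are not known exactly. Their poses are not given: they have to be found in the camera images.
- stand: Fixed tape stand: square grey foot 84 x 84 mm and 10 mm thick, with an upright bright steel spindle, 12 mm in diameter, in its middle; the spindle ends 60 mm above the bench, its last 8 mm tapering to 6 mm in diameter. Origin: on the spindle's axis at the underside of the foot (bench level); z up.
- backing_disc: Flat aluminium disc, 60 mm in diameter, 9 mm thick, with a 22 mm hole through its centre and a ring of six small dark dots that are not holes; 0.1 kg. Lies flat on the bench. Origin: centre of its underside, z up along the hole.
- tape_roll: Roll of black tape on a pale core, 63 mm in diameter, 19 mm high, with a central hole of about 26 mm; lies flat. Origin: centre of its underside, z up along the hole.
- clamp_flange: Small stepped dark steel flange: a rim 46 mm in diameter and 7 mm thick, on it a hub 32 mm in diameter and 5 mm high (12 mm in all), with a 22 mm hole through both; lies flat with the hub upward. Origin: centre of its underside, z up along the hole.
- cap_knob: Black ribbed cylindrical knob, 36 to 38 mm in diameter, 25 mm high, closed at the top; a blind hole 20 mm in diameter and 16 mm deep opens at its underside; stands on its open end. Origin: centre of its underside, z up.
- connector: Bystander: blue and white connector block, 36 x 44 mm, 25 mm high, loose on the bench; leave it. Origin: centre of its underside.
- gauge: Bystander: small round pale dial gauge, 45 mm in diameter, 21 mm high, dial up, loose on the bench; leave it. Origin: centre of its underside.
- relay_block: Bystander: small pale upright relay, 21 x 27 mm, 34 mm high, loose on the bench; leave it. Origin: centre of its underside.
Mind the look-alikes: they are no part of the job. Several things look just like the cap_knob: the one meant starts nearest to the robot's base.

How it is judged:
By the outcome, as a careful person would: the job done as asked, in the order asked, and still so for the second after the job is handed in, with the robot touching nothing.
It also fails if it takes over 96 s, if anything falls off the work surface, if the arm or the gripper's body presses on something with over 40 N, if the wrist force passes 120 N, or if a joint passes its speed limit or range.

## Robot

A 6-joint arm with a two-finger parallel gripper is mounted at the origin on a cart in front of the work surface, level with it; the furniture and walls round the work are solid. World frame = base frame: x ahead of the robot, y to its left, z up, the work surface at z = 0. Lengths are in m, angles in degrees, forces in N, time in s.
With the tool pointing down it reaches from about 0.4 to 0.825 m from the base axis. Payload 7 kg.
Tool frame: the origin (TCP) lies on the centre line of the jaws, within the pads' length; the fingertips stand 8 mm ahead of it and the grasp point (between the pads) lies 11 mm behind it; z points along the fingers, y is the line along which they close (so a half turn about z gives the same grasp; the last joint's range is limited). The gripper opens to 88 mm and grips with 3 to 60 N. Pads are 19 mm wide; open, the fingers measure 130 mm over their backs; the gripper's body (78 mm by 193 mm) begins 47 mm behind the grasp point.
Start: joints at [-52.363, 20.546, 0.682, 0, -70.136, -16.507], TCP at [0.243, -0.63, 0.235] pointing down, gripper open.
Joint ranges: [-176.03, 176.03], [-82.01, 121.73], [-58.28, 71.71], [-173.87, 95.51], [-174.79, -0.11], [-173.66, 173.66]. Speed limits (degrees/s): [136.94, 136.94, 172.46, 180, 180, 180].

## Interface

Orientations are given as [roll, pitch, yaw] about the fixed x, y, z axes, in that order (R = Rz(yaw) Ry(pitch) Rx(roll)).
In Python, from plant import r gives the robot as it stands.
- The arm moves only by the tool carry_out, never from a script. Its argument "targets" is a list of rows, each a list of 6 numbers: the shift along the tool's x, y, z scaled (see below), then the turn, a rotation vector about the tool's x, y, z scaled (see below). A call has 1 to 5 rows; each row shifts and turns the commanded pose from where the row before left it, along the tool's axes as they then stand; what a row does not reach is not made up. The controller multiplies each number of a shift by 0.5 m and each number of a turn by 60 degrees. A row lasts 1/8 s, in which the tool goes at most 62.5 mm and 10.7 degrees, less where a joint would pass 70% of its speed; a pose out of reach is approached as far as the arm can. A call with a number of a shift or a turn outside -1 to 1 is refused whole. A call with a gripper value outside its range is refused whole. "hand" is the opening, from 0 (shut) to 1 (fully open), set as the call begins (left out, the last holds). The fingers move at their own pace and stop on an object; "squeeze" is the grip in N (left out, the last holds). Time passes only in rows, so rows that do not move let the fingers close. It gives the time, the measured TCP pose, the force, the opening and the grip force at its end, in the units of the state.
- r.get_state(): the state, without advancing time (a new reading comes with each control period).
- r.capture(name): name is "side" or "top"; returns the picture (480x640x3 uint8, red, green, blue); there is no depth.
- r.camera_info(name): a dict with "K" (3x3 intrinsics, pixels), "distortion" ([k1, k2, p1, p2, k3] as OpenCV has them; the pictures are not rectified), "eye" and "attitude" of the camera in the world. Camera axes: x right, y down, z forward; pixel columns grow to the right and rows downward; lengths in m; the calibration is good to about 2 mm. A picture is of the moment at which its call begins. camera_info takes no time and is no camera call.
- r.close_job(): hands the job in; it is judged then, once.
The state is a dict: "time_s": time; "joints": joint angles; "qd": joint speeds; "joint_torque": joint torques, N m; "tcp_pos": TCP position; "eef_rot": TCP orientation; "contact_force": force on the tool from outside, world axes, zero at the start; "moment": the same for the moment, N m; "gripper_width": finger opening in m; "gripper_force": force on a finger pad.
Only numpy, scipy, OpenCV 4.12 (cv2) and the standard library are available. Lean on these libraries where they do the work, as an engineer would, in place of code of your own. Each camera call takes 0.05 s, during which the arm holds its last target. There are 200 camera calls.

## Working session

There is one attempt and no reset: what is moved stays moved. The work goes in short steps, Python scripts to look and compute and a tool call to move; the robot and the scene stay as the last step left them, time stands still between calls to the robot, and variables do not carry over. Pictures are saved under pics/ and viewed, at most 14 in all, crops included, and the job is handed in when it is done.

Besides the shell and the picture viewer there is one more tool, called in YAML: its name, and indented under it one key for each argument. carry_out: Moves the arm, as the interface text tells. Its arguments: {"type":"object","properties":{"targets":{"type":"array","items":{"type":"array","items":{"type":"number","minimum":-1,"maximum":1}}},"hand":{"type":"number"},"squeeze":{"type":"number"}},"required":["targets"]}

```bash
mkdir -p pics
python3 - <<'E'
from plant import r
import cv2
for n in ("top","side"):
    cv2.imwrite(f"pics/{n}0.png",r.capture(n)[:,:,::-1])
    print(r.camera_info(n))
print(r.get_state())
E
```

```text
{'K': array([[603.44116395,   0.        , 323.94087553],
       [  0.        , 603.44116395, 235.3075584 ],
       [  0.        ,   0.        ,   1.        ]]), 'distortion': array([0.0495385, 0.       , 0.       , 0.       , 0.       ]), 'eye': array([ 0.33155046, -0.0480731 ,  1.13695872]), 'attitude': array([-1.68317053e+02, -5.28609887e-02, -9.21099854e+01])}
{'K': array([[446.07087495,   0.        , 318.8913649 ],
       [  0.        , 446.07087495, 239.75657948],
       [  0.        ,   0.        ,   1.        ]]), 'distortion': array([-0.09345435,  0.        ,  0.        ,  0.        ,  0.        ]), 'eye': array([0.40212715, 0.66361211, 0.65969197]), 'attitude': array([-1.30965518e+02, -8.94552336e-02, -1.66811493e+02])}
{'time_s': 0.1, 'joints': array([-5.23615632e+01,  2.05882303e+01,  6.36945862e-01, -1.71334077e-02,
       -7.01379026e+01, -1.65070437e+01]), 'qd': array([-0.00719208, -0.08681215,  0.18688401,  0.06747343, -0.0250279 ,
        0.04105264]), 'joint_torque': array([-1.79516355e-03, -5.84162307e+01,  2.93754351e+01,  7.01538205e+00,
        1.01889332e-02, -7.76388583e-05]), 'tcp_pos': array([ 0.24314437, -0.62919909,  0.23369236]), 'eef_rot': array([ 1.79909912e+02, -9.89985843e-03, -1.58874433e+02]), 'contact_force': array([ 0.05229971, -0.0622548 ,  0.86724821]), 'moment': array([ 0.05799946,  0.05430696, -0.00569124]), 'gripper_force': 0.0, 'gripper_width': 0.08768114585697452}
```

View pics/top0.png

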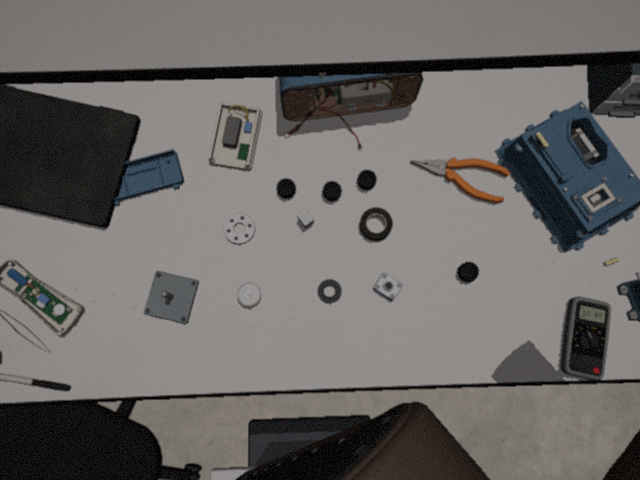

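View pics/side0.png

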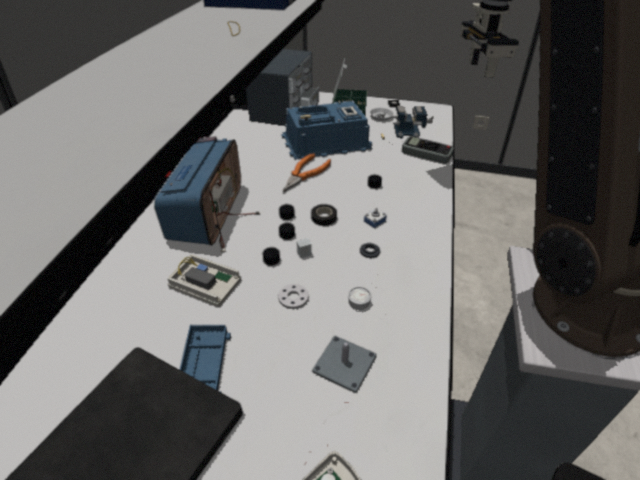

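Top view: disc at (239,229), tape roll at (376,224), flange at (329,291), stand at (172,297). The connector is at (388,287), the gauge at (249,294) and the relay at (305,219). There are four knob look-alikes, at (286,188), (332,191), (367,180) and (468,271). I'll measure each one's distance from the base.

```bash
cat > h.py <<'E'
import numpy as np, cv2
from scipy.spatial.transform import Rotation as Ro
from plant import r
def cam(n):
    c=r.camera_info(n); return c['K'],c['distortion'],c['eye'],Ro.from_euler('xyz',c['attitude'],degrees=True).as_matrix()
def plane(n,uv,z):
    K,d,e,R=cam(n); p=cv2.undistortPoints(np.array([[uv]],float),K,d)[0,0]
    v=R@[p[0],p[1],1]; return e+v*(z-e[2])/v[2]
def proj(n,P):
    K,d,e,R=cam(n); rv=cv2.Rodrigues(R.T)[0]
    return cv2.projectPoints(np.array([P],float),rv,-R.T@e,K,d)[0][0,0]
def blob(g,uv,w,thr,dark):
    """contours in window -> list of (centre, size, area)"""
    u,v=map(int,uv); c=g[v-w:v+w,u-w:u+w]
    m=((c<thr) if dark else (c>thr)).astype(np.uint8)
    cs,_=cv2.findContours(m,cv2.RETR_CCOMP,cv2.CHAIN_APPROX_NONE)
    o=[]
    for k in cs:
        if len(k)>=8:
            (x,y),s,a=cv2.fitEllipse(k); o.append((np.round([x+u-w,y+v-w],1),np.round(s,1),cv2.contourArea(k)))
    return sorted(o,key=lambda t:-t[2])
E
python3 - <<'E'
from h import *
im=cv2.imread('pics/top0.png'); g=cv2.cvtColor(im,cv2.COLOR_BGR2GRAY)
for k in [(286,188),(332,191),(367,180),(468,271)]:
    b=blob(g,k,16,80,True)[0]; p=plane('top',b[0],.020); print('knob',b,p.round(4),np.hypot(*p[:2]).round(3))
for n,k,z,t,d in [('tape',(376,224),.019,95,True),('flange',(329,291),.009,125,True),('disc',(239,229),.009,190,False),('stand',(172,297),.010,140,True),('gauge',(249,294),.02,185,False),('relay',(305,219),.034,185,False),('conn',(388,287),.02,185,False)]:
    for b in blob(g,k,32 if n=='stand' else 22,t,d)[:3]: print(n,b,plane('top',b[0],z).round(4))
out=[]
for (u,v) in [(239,229),(376,224),(329,291),(172,297),(468,271),(388,287)]:
    out.append(cv2.resize(im[v-30:v+30,u-30:u+30],(260,260),interpolation=cv2.INTER_CUBIC))
cv2.imwrite('pics/crop0.png',np.vstack([np.hstack(out[:3]),np.hstack(out[3:])]))
E
```

```text
knob (array([285.7, 189. ]), array([18.5, 20.8]), 300.5) [0.6557 0.0124 0.02  ] 0.656
knob (array([331.2, 191.5]), array([18.2, 21.3]), 300.5) [ 0.6476 -0.0747  0.02  ] 0.652
knob (array([366.1, 180.1]), array([17.9, 21.2]), 296.0) [ 0.6678 -0.1427  0.02  ] 0.683
knob (array([467.1, 272.3]), array([19.4, 22.3]), 337.0) [ 0.4823 -0.3213  0.02  ] 0.58
tape (array([375.2, 224.5]), array([32.2, 34.8]), 877.5) [ 0.5799 -0.1556  0.019 ]
tape (array([374.7, 225.1]), array([15. , 20.1]), 233.0) [ 0.5788 -0.1546  0.019 ]
flange (array([329.1, 291.1]), array([24.2, 24.7]), 467.5) [ 0.4576 -0.0634  0.009 ]
flange (array([328.9, 291. ]), array([10.2, 10.7]), 84.5) [ 0.4578 -0.0631  0.009 ]
stand (array([171.1, 297.3]), array([53.6, 56.2]), 2194.5) [0.4571 0.2308 0.01  ]
```

View pics/crop0.png

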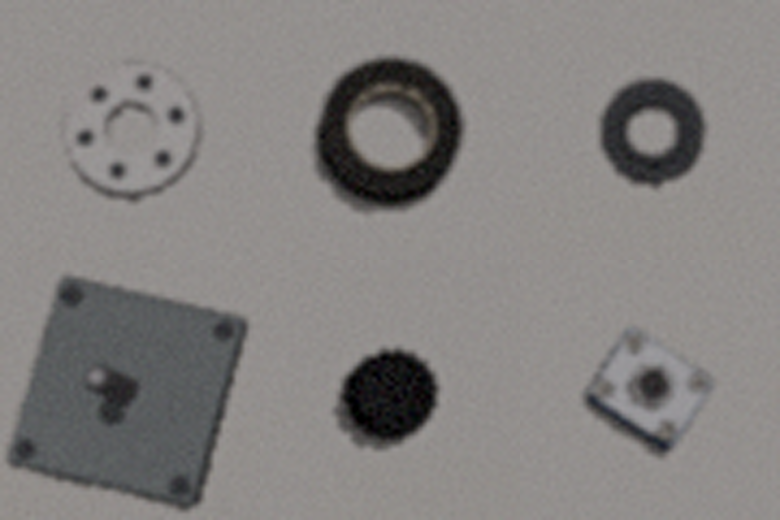

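The crop agrees with the descriptions. The knob to take is the one at (467,272), 0.58 m from the base; the other three are at 0.65 m or more. Next I'll refine the centres.

```bash
cat >> h.py <<'E'
def go(x,y,z=None,yaw=None):
    """tool-axis shift, in move units, from the measured pose to the world point"""
    s=r.get_state(); p=s['tcp_pos']; z=p[2] if z is None else z
    R=Ro.from_euler('xyz',s['eef_rot'],degrees=True).as_matrix()
    d=np.array([x,y,z])-p; print('tcp',p.round(4),'rot',s['eef_rot'].round(2),'units',(R.T@d/.5).round(4))
E
python3 - <<'E'
from h import *
im=cv2.imread('pics/top0.png'); g=cv2.cvtColor(im,cv2.COLOR_BGR2GRAY)
# disc: six dots
c=g[210:246,221:257]; c4=cv2.resize(c,None,fx=4,fy=4,interpolation=cv2.INTER_CUBIC)
m=(c4<115).astype(np.uint8); n,_,st,ce=cv2.connectedComponentsWithStats(m)
pts=np.array([(q+.5)/4-.5+[221,210] for q,s in zip(ce[1:],st[1:]) if 20<s[4]<400]); print(pts.round(1))
if len(pts)>4:
    e=cv2.minEnclosingCircle(pts.astype(np.float32)); print('disc',e,plane('top',e[0],.009))
# conn,gauge,relay rough
for n,k,z in [('conn',(388,287),.025),('gauge',(249,294),.021),('relay',(305,217),.034)]: print(n,plane('top',k,z).round(3))
# stand corners: hull of foot
c=im[263:330,138:206].astype(int); gg=g[263:330,138:206]
for t in (115,125):
    m=(gg<t).astype(np.uint8); cs,_=cv2.findContours(m,0,1); k=max(cs,key=cv2.contourArea); q=cv2.minAreaRect(k); u=np.array(q[0])+[138,263]; print('foot',u,q[1],plane('top',u,.01).round(4))
print('tip top-plane',plane('top',(164,293.6),.06).round(4))
s=cv2.imread('pics/side0.png')
A=[s[v-45:v+45,u-45:u+45] for u,v in [(345,355),(293,296),(324,215),(370,250)]]
A=[cv2.resize(a,(300,300),interpolation=cv2.INTER_CUBIC) for a in A]
cv2.imwrite('pics/crop1.png',np.vstack([np.hstack(A[:2]),np.hstack(A[2:])]))
for nm,P in [('tip',(.4571,.2308,.06)),('tape',(.58,-.155,.019)),('flange',(.4577,-.0633,.012)),('knob',(.482,-.321,.025))]: print(nm,proj('side',P),proj('top',P))
E
```

```text
[[241.8 217.5]
 [231.4 220.3]
 [237.8 223.8]
 [249.2 225.1]
 [228.2 230.4]
 [254.1 230.5]
 [246.1 235.2]
 [235.6 237.9]]
disc ((241.1559600830078, 228.95941162109375), 13.038239479064941) [0.5827659  0.09992916 0.009     ]
conn [ 0.459 -0.172  0.025]
gauge [0.456 0.085 0.021]
relay [ 0.596 -0.023  0.034]
foot [171.02137756 297.06345367] (45.978172302246094, 47.352317810058594) [0.4576 0.2309 0.01  ]
foot [171.01153564 296.95768738] (46.13324737548828, 47.79965591430664) [0.4578 0.231  0.01  ]
tip top-plane [0.4586 0.2311 0.06  ]
tip [346.14768538 343.38676872] [164.13030021 294.45166937]
tape [324.22476927 212.07864593] [374.86722642 224.45986963]
flange [369.81547633 247.52697838] [329.04662205 290.89482564]
knob [375.10155361 177.7209266 ] [467.568942  272.0776375]
```

View pics/crop1.png

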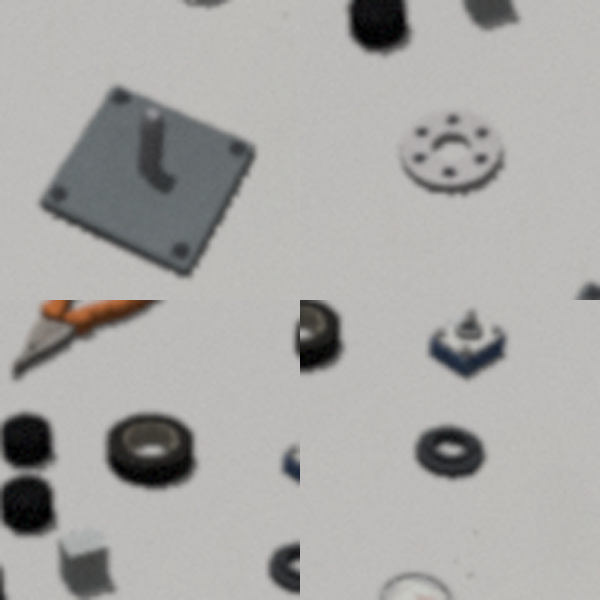

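Run:
```python
from h import *
d=np.array([(241.8,217.5),(231.4,220.3),(249.2,225.1),(228.2,230.4),(246.1,235.2),(235.6,237.9)]).mean(0)
p=plane('top',d,.009); print(d,p,proj('side',p)); go(p[0],p[1],.12)
```

```text
[238.71666667 227.73333333] [0.58533489 0.10455736 0.009     ] [292.33127883 294.58991695]
tcp [ 0.2431 -0.6292  0.2337] rot [ 1.7991e+02 -1.0000e-02 -1.5887e+02] units [-1.1673  1.1219  0.2289]
```

carry_out:
  targets:
    - [-0.078,0.075,0,0,0,0]
    - [-0.078,0.075,0,0,0,0]
    - [-0.078,0.075,0,0,0,0]
    - [-0.078,0.075,0,0,0,0]
    - [-0.078,0.075,0,0,0,0]
  hand: 1
  squeeze: 25

```text
time_s: 0.72
tcp_pos: [0.3579, -0.3827, 0.2343]
eef_rot: [180.0, -0.0, -158.9]
contact_force: [1.0, 0.4, 0.6]
gripper_width: 0.0876
gripper_force: 0.0
```

carry_out:
  targets:
    - [-0.078,0.075,0,0,0,0]
    - [-0.078,0.075,0,0,0,0]
    - [-0.078,0.075,0,0,0,0]
    - [-0.078,0.075,0,0,0,0]
    - [-0.078,0.075,0,0,0,0]

```text
time_s: 1.35
tcp_pos: [0.4722, -0.1375, 0.2346]
eef_rot: [180.0, 0.0, -158.9]
contact_force: [1.1, 0.3, -0.2]
gripper_width: 0.0876
gripper_force: 0.0
```

carry_out:
  targets:
    - [-0.078,0.075,0.04,0,0,0]
    - [-0.078,0.075,0.04,0,0,0]
    - [-0.078,0.075,0.04,0,0,0]
    - [-0.078,0.075,0.04,0,0,0]
    - [-0.078,0.075,0.04,0,0,0]

```text
time_s: 1.98
tcp_pos: [0.5865, 0.1077, 0.1337]
eef_rot: [-180.0, -0.0, -158.9]
contact_force: [0.0, -0.1, 1.1]
gripper_width: 0.0876
gripper_force: 0.0
```

Run:
```python
from h import *
go(.5853,.1045,.011)
```

```text
tcp [0.5865 0.1077 0.1337] rot [-1.8000e+02 -2.0000e-02 -1.5886e+02] units [ 0.0045 -0.005   0.2454]
```

carry_out:
  targets:
    - [0.004,-0.005,0.08,0,0,0]
    - [0,0,0.08,0,0,0]
    - [0,0,0.06,0,0,0]
    - [0,0,0.025,0,0,0]
    - [0,0,0,0,0,0]

```text
time_s: 2.6
tcp_pos: [0.5849, 0.1027, 0.0115]
eef_rot: [-180.0, -0.1, -158.9]
contact_force: [-0.0, 0.6, 1.3]
gripper_width: 0.0882
gripper_force: 0.0
```

carry_out:
  targets:
    - [0,0,0,0,0,0]
    - [0,0,0,0,0,0]
    - [0,0,0,0,0,0]
    - [0,0,0,0,0,0]
    - [0,0,0,0,0,0]
  hand: 0
  squeeze: 25

```text
time_s: 3.22
tcp_pos: [0.5856, 0.1031, 0.0128]
eef_rot: [180.0, 0.1, -158.9]
contact_force: [-1.9, 1.0, 6.3]
gripper_width: 0.0579
gripper_force: 25.0
```

carry_out:
  targets:
    - [0,0,-0.04,0,0,0]
    - [0,0,-0.08,0,0,0]
    - [0,0,-0.1,0,0,0]
    - [0,0,0,0,0,0]

```text
time_s: 3.72
tcp_pos: [0.5876, 0.1038, 0.1262]
eef_rot: [180.0, 0.4, -158.8]
contact_force: [-1.3, 0.4, -1.0]
gripper_width: 0.0574
gripper_force: 25.0
```

Run:
```python
from h import *
P=r.get_state()['tcp_pos']; print(P)
o=[]
for n in ('top','side'):
    im=r.capture(n)[:,:,::-1]; u,v=proj(n,P).astype(int); v=min(v,420);o.append(cv2.resize(im[max(v-60,0):v+60,u-60:u+60],(400,400),interpolation=cv2.INTER_CUBIC)); print(u,v)
cv2.imwrite('pics/g1.png',np.hstack(o)); go(.458,.231)
```

```text
[0.58759168 0.10384725 0.12624425]
229 211
288 249
tcp [0.585  0.1029 0.1222] rot [ 1.7997e+02  4.0000e-02 -1.5889e+02] units [1.447e-01 3.304e-01 1.000e-04]
```

View pics/g1.png

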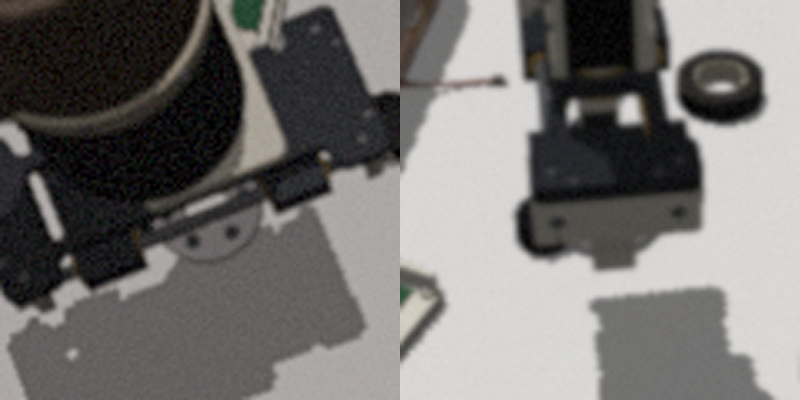

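The disc is held level in both views (top: under the jaws; side: edges visible on both sides of the fingertip). Carrying it to the spindle.

carry_out:
  targets:
    - [0.036,0.083,0,0,0,0]
    - [0.036,0.083,0,0,0,0]
    - [0.036,0.083,0,0,0,0]
    - [0.037,0.081,0,0,0,0]
    - [0,0,0,0,0,0]

```text
time_s: 4.45
tcp_pos: [0.4558, 0.2316, 0.1208]
eef_rot: [-180.0, -0.1, -158.7]
contact_force: [-0.2, -0.0, -0.6]
gripper_width: 0.0583
gripper_force: 25.0
```

carry_out:
  targets:
    - [0,0,0,0,0,0]
    - [0,0,0.04,0,0,0]
    - [0,0,0.04,0,0,0]
    - [0,0,0.02,0,0,0]
    - [0,0,0,0,0,0]

```text
time_s: 5.08
tcp_pos: [0.4582, 0.2297, 0.0712]
eef_rot: [-179.9, -0.1, -158.9]
contact_force: [-0.4, -0.4, -0.5]
gripper_width: 0.0576
gripper_force: 25.0
```

Run:
```python
from h import *
go(.458,.231,.0235)
im=r.capture('side')[:,:,::-1]; u,v=348,350;cv2.imwrite('pics/s1.png',cv2.resize(im[v-60:v+60,u-60:u+60],(480,480),interpolation=cv2.INTER_CUBIC))
```

```text
tcp [0.4582 0.2297 0.0712] rot [-1.7994e+02 -1.1000e-01 -1.5893e+02] units [-0.0008  0.0026  0.0954]
```

View pics/s1.png

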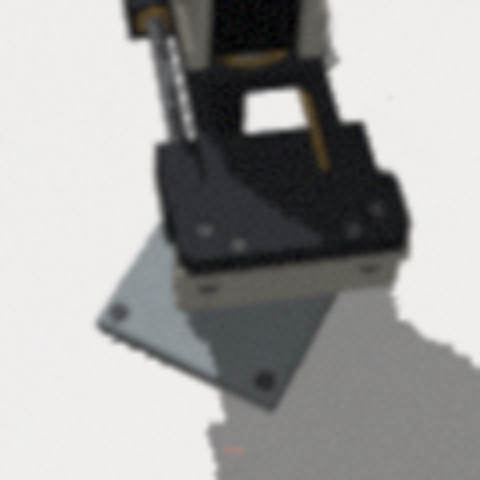

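The side view is blocked by the gripper, so I'll lower by force feedback.

carry_out:
  targets:
    - [0,0.002,0.02,0,0,0]
    - [0,0,0.02,0,0,0]
    - [0,0,0,0,0,0]

```text
time_s: 5.5
tcp_pos: [0.4572, 0.2312, 0.0512]
eef_rot: [-180.0, -0.1, -158.9]
contact_force: [-0.5, -0.2, -1.6]
gripper_width: 0.0584
gripper_force: 25.0
```

carry_out:
  targets:
    - [0,0,0.02,0,0,0]
    - [0,0,0.02,0,0,0]
    - [0,0,0.01,0,0,0]
    - [0,0,0,0,0,0]
    - [0,0,0,0,0,0]

```text
time_s: 6.12
tcp_pos: [0.4579, 0.2317, 0.0272]
eef_rot: [180.0, 0.0, -158.9]
contact_force: [0.0, -0.3, -0.9]
gripper_width: 0.0579
gripper_force: 25.0
```

carry_out:
  targets:
    - [0,0,0.004,0,0,0]
    - [0,0,0.003,0,0,0]
    - [0,0,0,0,0,0]

```text
time_s: 6.5
tcp_pos: [0.4577, 0.2316, 0.0235]
eef_rot: [-180.0, -0.0, -158.9]
contact_force: [0.6, 0.3, -1.2]
gripper_width: 0.0575
gripper_force: 25.0
```

carry_out:
  targets:
    - [0,0,0.002,0,0,0]
    - [0,0,0,0,0,0]

```text
time_s: 6.75
tcp_pos: [0.4579, 0.2317, 0.0228]
eef_rot: [180.0, 0.0, -158.9]
contact_force: [-1.2, 0.6, 2.4]
gripper_width: 0.0578
gripper_force: 25.0
```

carry_out:
  targets:
    - [0,0,0,0,0,0]
    - [0,0,0,0,0,0]
    - [0,0,0,0,0,0]
    - [0,0,0,0,0,0]
  hand: 1

```text
time_s: 7.25
tcp_pos: [0.4578, 0.2316, 0.0225]
eef_rot: [-180.0, -0.0, -158.9]
contact_force: [-0.4, -0.6, -0.6]
gripper_width: 0.0864
gripper_force: 0.0
```

carry_out:
  targets:
    - [0,0,-0.04,0,0,0]
    - [0,0,-0.1,0,0,0]
    - [0,0,-0.1,0,0,0]
    - [0,0,0,0,0,0]

```text
time_s: 7.75
tcp_pos: [0.4597, 0.2334, 0.1467]
eef_rot: [179.8, 0.4, -158.8]
contact_force: [-0.2, -0.0, -0.6]
gripper_width: 0.0875
gripper_force: 0.0
```

Run:
```python
from h import *
go(.580,-.155)
```

```text
tcp [0.4597 0.2334 0.1467] rot [ 179.83    0.42 -158.83] units [ 0.0561 -0.8112 -0.0028]
```

carry_out:
  targets:
    - [0.007,-0.1,0,0,0,0]
    - [0.007,-0.1,0,0,0,0]
    - [0.007,-0.1,0,0,0,0]
    - [0.007,-0.1,0,0,0,0]
    - [0.007,-0.1,0,0,0,0]

```text
time_s: 8.38
tcp_pos: [0.5315, -0.0095, 0.1419]
eef_rot: [180.0, -0.0, -158.9]
contact_force: [0.7, -0.1, 0.3]
gripper_width: 0.0878
gripper_force: 0.0
```

carry_out:
  targets:
    - [0.007,-0.1,0,0,0,0]
    - [0.007,-0.1,0,0,0,0]
    - [0.007,-0.1,0,0,0,0]
    - [0,-0.008,0,0,0,0]
    - [0,0,0,0,0,0]

```text
time_s: 9.0
tcp_pos: [0.5767, -0.1555, 0.1416]
eef_rot: [180.0, -0.1, -158.9]
contact_force: [-0.6, 1.0, 0.2]
gripper_width: 0.0878
gripper_force: 0.0
```

Run:
```python
from h import *
go(.580,-.155,.015)
o=[]
for n,(u,v) in (('top',(171,297)),('side',(345,355))):
    im=r.capture(n)[:,:,::-1]; o.append(cv2.resize(im[v-40:v+40,u-40:u+40],(400,400),interpolation=cv2.INTER_CUBIC))
cv2.imwrite('pics/d1.png',np.hstack(o))
```

```text
tcp [ 0.5767 -0.1555  0.1416] rot [ 1.7995e+02 -8.0000e-02 -1.5895e+02] units [-0.007  -0.0016  0.2531]
```

View pics/d1.png

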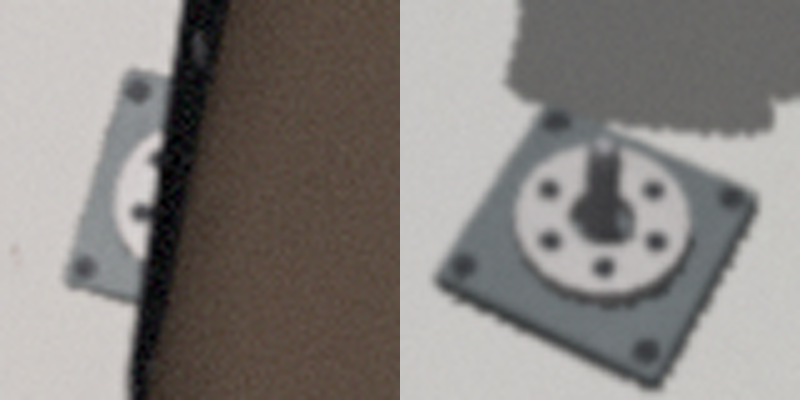

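The disc lies flat and centred on the foot with the spindle through it (side crop centre (602,225)). Next is the tape.

carry_out:
  targets:
    - [-0.007,-0.002,0.09,0,0,0]
    - [0,0,0.08,0,0,0]
    - [0,0,0.06,0,0,0]
    - [0,0,0.023,0,0,0]
    - [0,0,0,0,0,0]

```text
time_s: 9.72
tcp_pos: [0.5808, -0.1543, 0.016]
eef_rot: [180.0, -0.0, -158.8]
contact_force: [0.5, -0.7, -0.5]
gripper_width: 0.0875
gripper_force: 0.0
```

carry_out:
  targets:
    - [0,0,0,0,0,0]
    - [0,0,0,0,0,0]
    - [0,0,0,0,0,0]
    - [0,0,0,0,0,0]
    - [0,0,0,0,0,0]
  hand: 0
  squeeze: 25

```text
time_s: 10.35
tcp_pos: [0.5814, -0.155, 0.0169]
eef_rot: [-180.0, 0.1, -158.9]
contact_force: [-1.0, 1.5, 6.7]
gripper_width: 0.0619
gripper_force: 25.0
```

carry_out:
  targets:
    - [0,0,-0.04,0,0,0]
    - [0,0,-0.08,0,0,0]
    - [0,0,-0.1,0,0,0]
    - [0,0,0,0,0,0]
    - [0,0,0,0,0,0]

```text
time_s: 10.98
tcp_pos: [0.5804, -0.1549, 0.1258]
eef_rot: [180.0, 0.0, -158.9]
contact_force: [-1.0, 0.2, -1.2]
gripper_width: 0.0618
gripper_force: 25.0
```

Run:
```python
from h import *
go(.458,.231)
P=r.get_state()['tcp_pos']; o=[]
for n in ('top','side'):
    im=r.capture(n)[:,:,::-1]; u,v=proj(n,P).astype(int); o.append(cv2.resize(im[v-50:v+50,u-50:u+50],(400,400),interpolation=cv2.INTER_CUBIC))
cv2.imwrite('pics/g2.png',np.hstack(o))
```

```text
tcp [ 0.5804 -0.1549  0.1258] rot [ 179.97    0.   -158.89] units [-4.940e-02  8.081e-01  4.000e-04]
```

View pics/g2.png

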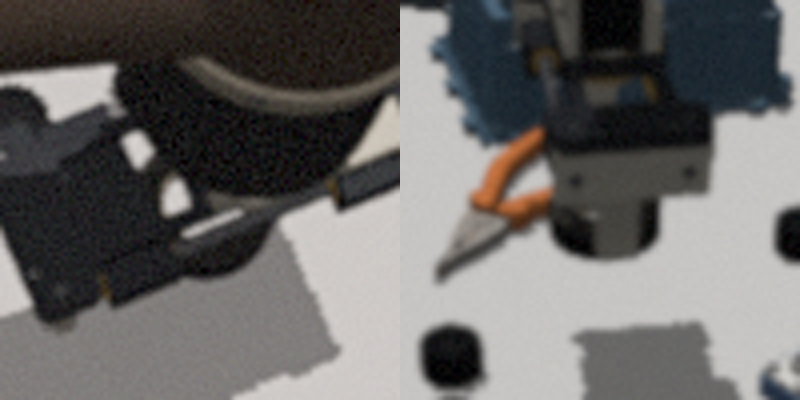

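The tape is held level and centred on the pads (side crop: tape at x 553–658, finger at about x 614). Carrying it over.

carry_out:
  targets:
    - [-0.006,0.1,0,0,0,0]
    - [-0.006,0.1,0,0,0,0]
    - [-0.006,0.1,0,0,0,0]
    - [-0.006,0.1,0,0,0,0]
    - [-0.006,0.1,0,0,0,0]

```text
time_s: 11.7
tcp_pos: [0.5036, 0.0847, 0.1249]
eef_rot: [-180.0, -0.1, -158.9]
contact_force: [0.5, 0.9, -0.4]
gripper_width: 0.0618
gripper_force: 25.0
```

carry_out:
  targets:
    - [-0.006,0.1,0,0,0,0]
    - [-0.006,0.1,0,0,0,0]
    - [-0.006,0.1,0,0,0,0]
    - [-0.001,0.008,0,0,0,0]
    - [0,0,0,0,0,0]

```text
time_s: 12.32
tcp_pos: [0.4575, 0.2304, 0.1251]
eef_rot: [-179.9, -0.1, -158.8]
contact_force: [0.2, -0.9, -0.9]
gripper_width: 0.0621
gripper_force: 25.0
```

carry_out:
  targets:
    - [0,0,0,0,0,0]
    - [0,0,0.03,0,0,0]
    - [0,0,0.03,0,0,0]
    - [0,0,0,0,0,0]
    - [0,0,0,0,0,0]

```text
time_s: 12.95
tcp_pos: [0.4582, 0.2305, 0.0959]
eef_rot: [-180.0, -0.0, -158.9]
contact_force: [-0.3, -0.1, -0.4]
gripper_width: 0.0619
gripper_force: 25.0
```

Run:
```python
from h import *
go(.458,.231,.036)
```

```text
tcp [0.4582 0.2305 0.0959] rot [-1.7998e+02 -2.0000e-02 -1.5888e+02] units [0.     0.0011 0.1198]
```

carry_out:
  targets:
    - [0,0.001,0.03,0,0,0]
    - [0,0,0.03,0,0,0]
    - [0,0,0.03,0,0,0]
    - [0,0,0.02,0,0,0]
    - [0,0,0,0,0,0]

```text
time_s: 13.58
tcp_pos: [0.4575, 0.2306, 0.04]
eef_rot: [-179.9, -0.1, -158.9]
contact_force: [-0.2, 0.4, -0.1]
gripper_width: 0.0619
gripper_force: 25.0
```

carry_out:
  targets:
    - [0,0,0.005,0,0,0]
    - [0,0,0.003,0,0,0]
    - [0,0,0,0,0,0]

```text
time_s: 13.95
tcp_pos: [0.458, 0.2312, 0.0373]
eef_rot: [180.0, 0.0, -158.9]
contact_force: [0.5, 0.4, -0.5]
gripper_width: 0.0618
gripper_force: 25.0
```

carry_out:
  targets:
    - [0,0,0.003,0,0,0]
    - [0,0,0,0,0,0]
    - [0,0,0,0,0,0]

```text
time_s: 14.32
tcp_pos: [0.4581, 0.2314, 0.0359]
eef_rot: [180.0, 0.0, -158.9]
contact_force: [-0.5, 0.4, 4.8]
gripper_width: 0.0615
gripper_force: 25.0
```

Contact. Release, rise, and go on to the flange.

carry_out:
  targets:
    - [0,0,0,0,0,0]
    - [0,0,0,0,0,0]
    - [0,0,0,0,0,0]
    - [0,0,0,0,0,0]
  hand: 1

```text
time_s: 14.82
tcp_pos: [0.4579, 0.2311, 0.0355]
eef_rot: [-180.0, -0.0, -158.9]
contact_force: [-0.0, -0.9, -0.2]
gripper_width: 0.0866
gripper_force: 0.0
```

carry_out:
  targets:
    - [0,0,-0.04,0,0,0]
    - [0,0,-0.08,0,0,0]
    - [0,0,-0.1,0,0,0]
    - [0,0,0,0,0,0]

```text
time_s: 15.32
tcp_pos: [0.4598, 0.2329, 0.1495]
eef_rot: [179.8, 0.4, -158.8]
contact_force: [0.1, -0.2, -0.4]
gripper_width: 0.0874
gripper_force: 0.0
```

Run:
```python
from h import *
go(.4577,-.0633)
```

```text
tcp [0.4598 0.2329 0.1495] rot [ 179.84    0.4  -158.83] units [ 0.2179 -0.5508 -0.003 ]
```

carry_out:
  targets:
    - [0.0355,-0.0915,0,0,0,0]
    - [0.0355,-0.0915,0,0,0,0]
    - [0.0355,-0.0915,0,0,0,0]
    - [0.0355,-0.0915,0,0,0,0]
    - [0.0355,-0.0915,0,0,0,0]

```text
time_s: 15.95
tcp_pos: [0.457, -0.0158, 0.145]
eef_rot: [180.0, -0.0, -158.9]
contact_force: [0.9, -0.4, -0.6]
gripper_width: 0.0874
gripper_force: 0.0
```

carry_out:
  targets:
    - [0.0355,-0.0915,0,0,0,0]
    - [0,0,0,0,0,0]
    - [0,0,0,0,0,0]

```text
time_s: 16.32
tcp_pos: [0.4572, -0.0635, 0.145]
eef_rot: [180.0, -0.0, -158.9]
contact_force: [0.8, 0.0, 0.4]
gripper_width: 0.0876
gripper_force: 0.0
```

Run:
```python
from h import *
go(.4577,-.0633,.0105)
o=[]
for n,(u,v) in (('top',(171,297)),('side',(345,345))):
    im=r.capture(n)[:,:,::-1]; o.append(cv2.resize(im[v-40:v+40,u-40:u+40],(400,400),interpolation=cv2.INTER_CUBIC))
cv2.imwrite('pics/d2.png',np.hstack(o))
```

```text
tcp [ 0.4572 -0.0635  0.145 ] rot [ 1.7999e+02 -4.0000e-02 -1.5894e+02] units [-1.100e-03 -1.000e-04  2.691e-01]
```

View pics/d2.png

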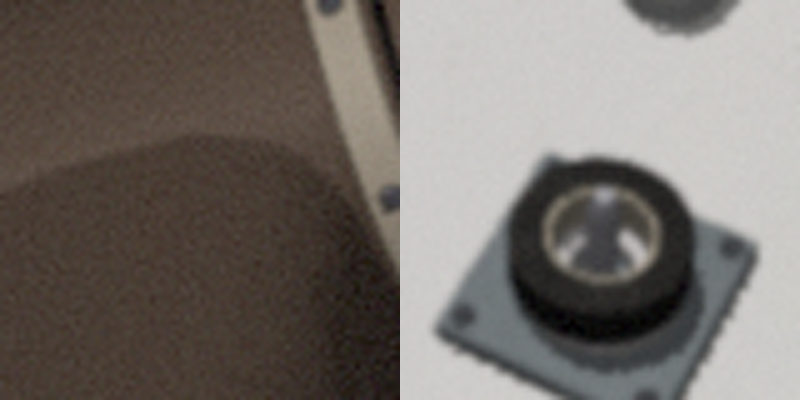

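The tape lies flat over the disc, hole centred on the spindle (side crop (600,232)). Next is the flange, with the jaws narrowed a little for clearance from the connector.

carry_out:
  targets:
    - [-0.001,0,0.09,0,0,0]
    - [0,0,0.09,0,0,0]
    - [0,0,0.06,0,0,0]
    - [0,0,0.028,0,0,0]
    - [0,0,0,0,0,0]
  hand: 0.8

```text
time_s: 17.05
tcp_pos: [0.4574, -0.0623, 0.0105]
eef_rot: [180.0, -0.2, -158.8]
contact_force: [0.2, 0.0, 0.7]
gripper_width: 0.07
gripper_force: 0.0
```

carry_out:
  targets:
    - [0,0,0,0,0,0]
    - [0,0,0,0,0,0]
    - [0,0,0,0,0,0]
    - [0,0,0,0,0,0]
    - [0,0,0,0,0,0]
  hand: 0
  squeeze: 25

```text
time_s: 17.68
tcp_pos: [0.4585, -0.063, 0.0121]
eef_rot: [-180.0, 0.1, -158.9]
contact_force: [-1.4, 2.5, 6.2]
gripper_width: 0.0437
gripper_force: 25.0
```

carry_out:
  targets:
    - [0,0,-0.04,0,0,0]
    - [0,0,-0.1,0,0,0]
    - [0,0,-0.11,0,0,0]
    - [0,0,0,0,0,0]
    - [0,0,0,0,0,0]

```text
time_s: 18.3
tcp_pos: [0.4575, -0.0632, 0.1364]
eef_rot: [180.0, 0.0, -158.9]
contact_force: [-0.5, 0.2, -2.1]
gripper_width: 0.0437
gripper_force: 25.0
```

Run:
```python
from h import *
go(.458,.231)
P=r.get_state()['tcp_pos']; o=[]
for n in ('top','side'):
    im=r.capture(n)[:,:,::-1]; u,v=proj(n,P).astype(int); o.append(cv2.resize(im[v-50:v+50,u-50:u+50],(400,400),interpolation=cv2.INTER_CUBIC))
cv2.imwrite('pics/g3.png',np.hstack(o))
```

```text
tcp [ 0.4575 -0.0632  0.1364] rot [ 1.7998e+02  2.0000e-02 -1.5890e+02] units [-2.127e-01  5.485e-01  3.000e-04]
```

View pics/g3.png

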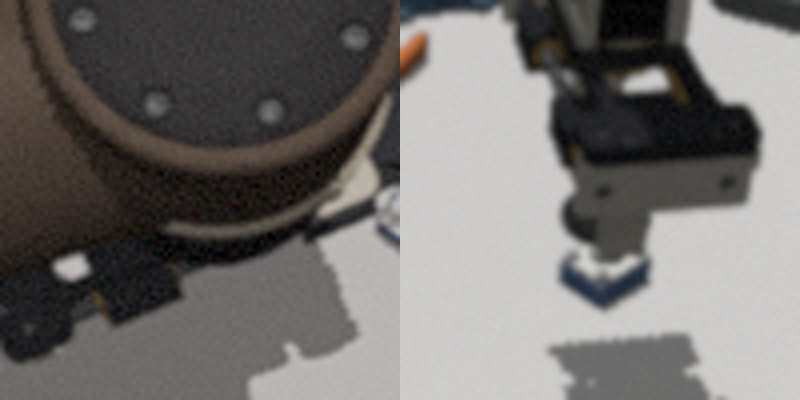

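The flange is held by its rim and level (side crop, left edge at (562,215), behind the near finger). Carrying it over.

carry_out:
  targets:
    - [-0.0355,0.0915,0,0,0,0]
    - [-0.0355,0.0915,0,0,0,0]
    - [-0.0355,0.0915,0,0,0,0]
    - [-0.0355,0.0915,0,0,0,0]
    - [-0.0355,0.0915,0,0,0,0]

```text
time_s: 19.02
tcp_pos: [0.4575, 0.1834, 0.1352]
eef_rot: [-179.9, -0.1, -158.9]
contact_force: [1.2, -0.2, -0.5]
gripper_width: 0.0438
gripper_force: 25.0
```

carry_out:
  targets:
    - [-0.0355,0.0915,0,0,0,0]
    - [0,0,0,0,0,0]
    - [0,0,0.03,0,0,0]
    - [0,0,0.03,0,0,0]
    - [0,0,0,0,0,0]

```text
time_s: 19.65
tcp_pos: [0.4575, 0.2295, 0.1045]
eef_rot: [-179.9, -0.2, -159.0]
contact_force: [0.5, -0.2, -1.1]
gripper_width: 0.0441
gripper_force: 25.0
```

Run:
```python
from h import *
go(.458,.231,.0495)
```

```text
tcp [0.4575 0.2295 0.1045] rot [-179.91   -0.21 -158.95] units [-0.0025  0.0027  0.1101]
```

carry_out:
  targets:
    - [-0.001,0.002,0.03,0,0,0]
    - [0,0,0.03,0,0,0]
    - [0,0,0.02,0,0,0]
    - [0,0,0.02,0,0,0]
    - [0,0,0,0,0,0]

```text
time_s: 20.27
tcp_pos: [0.4581, 0.2321, 0.0557]
eef_rot: [-180.0, -0.1, -158.9]
contact_force: [-0.7, -0.2, -1.6]
gripper_width: 0.0436
gripper_force: 25.0
```

carry_out:
  targets:
    - [0,0,0.004,0,0,0]
    - [0,0,0.004,0,0,0]
    - [0,0,0,0,0,0]

```text
time_s: 20.65
tcp_pos: [0.4585, 0.2325, 0.0527]
eef_rot: [180.0, 0.0, -158.9]
contact_force: [-0.3, -0.4, -0.4]
gripper_width: 0.0437
gripper_force: 25.0
```

carry_out:
  targets:
    - [0,-0.001,0.004,0,0,0]
    - [0,0,0,0,0,0]
    - [0,0,0,0,0,0]

```text
time_s: 21.02
tcp_pos: [0.4587, 0.232, 0.0506]
eef_rot: [-180.0, -0.0, -158.9]
contact_force: [-0.1, 0.2, -0.7]
gripper_width: 0.0437
gripper_force: 25.0
```

carry_out:
  targets:
    - [0,0,0.002,0,0,0]
    - [0,0,0,0,0,0]
    - [0,0,0,0,0,0]

```text
time_s: 21.4
tcp_pos: [0.4588, 0.2321, 0.0502]
eef_rot: [180.0, 0.0, -158.9]
contact_force: [-1.6, -1.0, 5.8]
gripper_width: 0.044
gripper_force: 25.0
```

Contact at the expected height. Release, rise, and go to the knob.

carry_out:
  targets:
    - [0,0,0,0,0,0]
    - [0,0,0,0,0,0]
    - [0,0,0,0,0,0]
    - [0,0,0,0,0,0]
  hand: 0.9

```text
time_s: 21.9
tcp_pos: [0.4587, 0.232, 0.0495]
eef_rot: [-180.0, -0.0, -158.9]
contact_force: [-0.7, -0.7, 0.1]
gripper_width: 0.0766
gripper_force: 0.0
```

carry_out:
  targets:
    - [0,0,-0.04,0,0,0]
    - [0,0,-0.08,0,0,0]
    - [0,0,-0.1,0,0,0]
    - [0,0,0,0,0,0]
    - [0,0,0,0,0,0]

```text
time_s: 22.52
tcp_pos: [0.4584, 0.2318, 0.1593]
eef_rot: [180.0, 0.0, -158.9]
contact_force: [-0.8, -0.5, -0.4]
gripper_width: 0.0787
gripper_force: 0.0
```

Run:
```python
from h import *
go(.4823,-.3213)
```

```text
tcp [0.4584 0.2318 0.1593] rot [ 179.97    0.   -158.88] units [ 3.5390e-01 -1.0492e+00 -5.0000e-04]
```

carry_out:
  targets:
    - [0.0354,-0.105,0,0,0,0]
    - [0.0354,-0.105,0,0,0,0]
    - [0.0354,-0.105,0,0,0,0]
    - [0.0354,-0.105,0,0,0,0]
    - [0.0354,-0.105,0,0,0,0]

```text
time_s: 23.15
tcp_pos: [0.4698, -0.0466, 0.1583]
eef_rot: [180.0, -0.1, -158.9]
contact_force: [0.9, -0.0, 0.8]
gripper_width: 0.0788
gripper_force: 0.0
```

carry_out:
  targets:
    - [0.0354,-0.105,0,0,0,0]
    - [0.0354,-0.105,0,0,0,0]
    - [0.0354,-0.105,0,0,0,0]
    - [0.0354,-0.105,0,0,0,0]
    - [0.0354,-0.105,0,0,0,0]

```text
time_s: 23.78
tcp_pos: [0.4819, -0.3232, 0.1577]
eef_rot: [179.9, -0.1, -158.9]
contact_force: [1.1, 0.8, 1.4]
gripper_width: 0.079
gripper_force: 0.0
```

Run:
```python
from h import *
im=r.capture('side')[:,:,::-1]; u,v=345,340; a=cv2.resize(im[v-40:v+40,u-40:u+40],(400,400),interpolation=cv2.INTER_CUBIC)
im=r.capture('top')[:,:,::-1]; u,v=171,297; b=cv2.resize(im[v-40:v+40,u-40:u+40],(400,400),interpolation=cv2.INTER_CUBIC)
cv2.imwrite('pics/d3.png',np.hstack([b,a])); go(.4823,-.3213,.019)
```

```text
tcp [ 0.4816 -0.3256  0.1571] rot [ 179.9    -0.19 -159.11] units [-0.0052  0.007   0.2761]
```

View pics/d3.png

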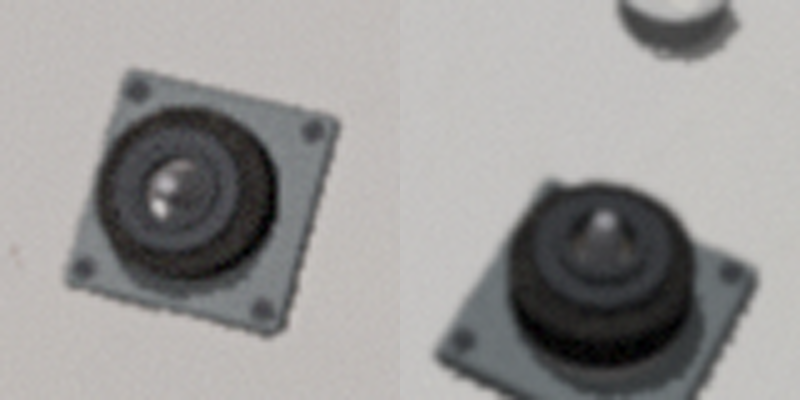

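The flange sits flat with its hub up, centred on the tape (top crop around (175,190)). Checking the knob's centre across both views before descending.

Run:
```python
from h import *
for n,k in (('top',(468,271)),('side',(375,182))):
    g=cv2.cvtColor(cv2.imread(f'pics/{n}0.png'),cv2.COLOR_BGR2GRAY)
    for t in (50,65,80):
        b=blob(g,k,14,t,True)[0]; print(n,t,b,plane(n,b[0],.0125).round(4))
p=plane('top',(467.1,272.3),.0125); go(*p[:2],.019)
```

```text
top 50 (array([467.3, 271.9]), array([18.5, 20.1]), 289.0) [ 0.484  -0.3236  0.0125]
top 65 (array([467.3, 272. ]), array([19.2, 21.1]), 314.5) [ 0.4839 -0.3236  0.0125]
top 80 (array([467.1, 272.3]), array([19.4, 22.3]), 337.0) [ 0.4833 -0.3232  0.0125]
side 50 (array([374.5, 181.5]), array([12.1, 12.1]), 113.0) [ 0.4827 -0.3221  0.0125]
side 65 (array([374.3, 181.4]), array([12.6, 13.1]), 126.5) [ 0.4833 -0.3224  0.0125]
side 80 (array([374.3, 181.5]), array([13.3, 13.6]), 137.5) [ 0.4832 -0.3219  0.0125]
tcp [ 0.4816 -0.3256  0.1571] rot [ 179.9    -0.19 -159.11] units [-0.0057  0.0028  0.2761]
```

carry_out:
  targets:
    - [-0.005,0.002,0.09,0,0,0]
    - [0,0,0.09,0,0,0]
    - [0,0,0.06,0,0,0]
    - [0,0,0.037,0,0,0]
    - [0,0,0,0,0,0]

```text
time_s: 24.5
tcp_pos: [0.4827, -0.3188, 0.0184]
eef_rot: [179.8, -0.3, -158.9]
contact_force: [0.6, 0.3, 0.2]
gripper_width: 0.0786
gripper_force: 0.0
```

carry_out:
  targets:
    - [0,0,0,0,0,0]
    - [0,0,0,0,0,0]
    - [0,0,0,0,0,0]
    - [0,0,0,0,0,0]
    - [0,0,0,0,0,0]
  hand: 0
  squeeze: 20

```text
time_s: 25.12
tcp_pos: [0.485, -0.3198, 0.0214]
eef_rot: [-180.0, 0.0, -158.9]
contact_force: [-0.1, 0.6, 1.9]
gripper_width: 0.0354
gripper_force: 20.0
```

carry_out:
  targets:
    - [0,0,-0.06,0,0,0]
    - [0,0,-0.1,0,0,0]
    - [0,0,-0.1,0,0,0]
    - [0,0,0,0,0,0]
    - [0,0,0,0,0,0]

```text
time_s: 25.75
tcp_pos: [0.4844, -0.3194, 0.1508]
eef_rot: [180.0, 0.0, -158.9]
contact_force: [-1.1, -0.1, -0.3]
gripper_width: 0.0354
gripper_force: 20.0
```

Run:
```python
from h import *
go(.458,.231)
P=r.get_state()['tcp_pos']; o=[]
for n in ('top','side'):
    im=r.capture(n)[:,:,::-1]; u,v=proj(n,P).astype(int); print(u,v); o.append(cv2.resize(im[v-50:v+50,u-50:u+50],(400,400),interpolation=cv2.INTER_CUBIC))
cv2.imwrite('pics/g4.png',np.hstack(o))
```

```text
tcp [ 0.4844 -0.3194  0.1508] rot [ 1.7998e+02  2.0000e-02 -1.5889e+02] units [-3.472e-01  1.046e+00  5.000e-04]
484 259
378 134
```

View pics/g4.png

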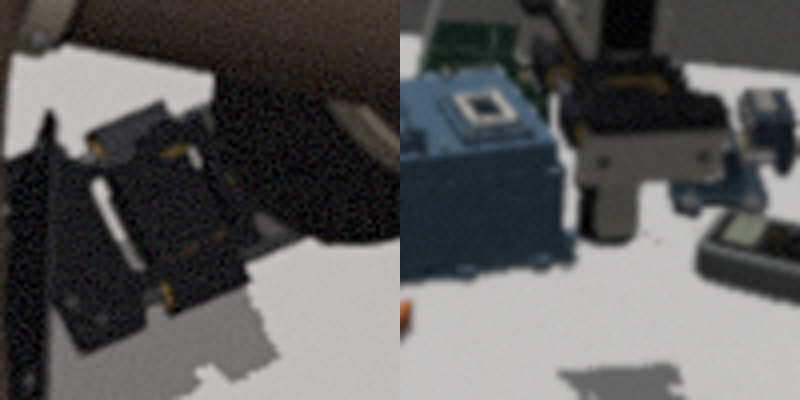

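The knob is held upright (side crop: body at x 580–638, at about y 210). It sits about 2.5 mm along tool +x of the TCP, so I'll compensate for that.

carry_out:
  targets:
    - [-0.0351,0.1045,0,0,0,0]
    - [-0.0351,0.1045,0,0,0,0]
    - [-0.0351,0.1045,0,0,0,0]
    - [-0.0351,0.1045,0,0,0,0]
    - [-0.0351,0.1045,0,0,0,0]

```text
time_s: 26.48
tcp_pos: [0.4716, -0.0429, 0.15]
eef_rot: [180.0, -0.1, -158.9]
contact_force: [0.9, 0.0, 0.3]
gripper_width: 0.0356
gripper_force: 20.0
```

carry_out:
  targets:
    - [-0.0351,0.1045,0,0,0,0]
    - [-0.0351,0.1045,0,0,0,0]
    - [-0.0351,0.1045,0,0,0,0]
    - [-0.0351,0.1045,0,0,0,0]
    - [-0.0351,0.1045,0,0,0,0]

```text
time_s: 27.1
tcp_pos: [0.4593, 0.2323, 0.1499]
eef_rot: [-179.9, -0.1, -158.9]
contact_force: [1.5, -0.8, -0.6]
gripper_width: 0.0352
gripper_force: 20.0
```

carry_out:
  targets:
    - [0,0,0,0,0,0]
    - [0,0,0.04,0,0,0]
    - [0,0,0.04,0,0,0]
    - [0,0,0,0,0,0]
    - [0,0,0,0,0,0]

```text
time_s: 27.72
tcp_pos: [0.4603, 0.2305, 0.1112]
eef_rot: [-180.0, -0.0, -158.9]
contact_force: [0.9, -0.8, 0.1]
gripper_width: 0.0352
gripper_force: 20.0
```

Run:
```python
from h import *
go(.460,.232,.0705)
```

```text
tcp [0.4603 0.2305 0.1112] rot [-1.7997e+02 -3.0000e-02 -1.5888e+02] units [-0.0005  0.0031  0.0814]
```

carry_out:
  targets:
    - [0,0.003,0.03,0,0,0]
    - [0,0,0.02,0,0,0]
    - [0,0,0.01,0,0,0]
    - [0,0,0.004,0,0,0]
    - [0,0,0,0,0,0]

```text
time_s: 28.35
tcp_pos: [0.4597, 0.2324, 0.079]
eef_rot: [-180.0, -0.0, -158.9]
contact_force: [-1.3, -0.1, 0.5]
gripper_width: 0.0353
gripper_force: 20.0
```

carry_out:
  targets:
    - [0,0,0.005,0,0,0]
    - [0,0,0.005,0,0,0]
    - [0,0,0,0,0,0]

```text
time_s: 28.72
tcp_pos: [0.4595, 0.2322, 0.0739]
eef_rot: [-180.0, -0.0, -158.9]
contact_force: [0.3, -0.6, -1.0]
gripper_width: 0.0353
gripper_force: 20.0
```

The spindle is entering the knob's hole without force.

carry_out:
  targets:
    - [0,0,0.005,0,0,0]
    - [0,0,0,0,0,0]
    - [0,0,0,0,0,0]

```text
time_s: 29.1
tcp_pos: [0.4596, 0.2323, 0.0715]
eef_rot: [-180.0, -0.0, -158.9]
contact_force: [0.1, 0.6, -0.8]
gripper_width: 0.0352
gripper_force: 20.0
```

carry_out:
  targets:
    - [0,0,0.002,0,0,0]
    - [0,0,0,0,0,0]
    - [0,0,0,0,0,0]

```text
time_s: 29.48
tcp_pos: [0.4597, 0.2324, 0.0713]
eef_rot: [180.0, 0.0, -158.9]
contact_force: [-4.0, -1.0, 7.2]
gripper_width: 0.0354
gripper_force: 20.0
```

Seated. Release, rise, move aside and look.

carry_out:
  targets:
    - [0,0,0,0,0,0]
    - [0,0,0,0,0,0]
    - [0,0,0,0,0,0]
    - [0,0,0,0,0,0]
  hand: 0.9

```text
time_s: 29.98
tcp_pos: [0.4596, 0.2323, 0.0705]
eef_rot: [-180.0, -0.0, -158.9]
contact_force: [0.1, -0.2, 0.3]
gripper_width: 0.0698
gripper_force: 0.0
```

carry_out:
  targets:
    - [0,0,-0.04,0,0,0]
    - [0,0,-0.08,0,0,0]
    - [0,0,-0.1,0,0,0]
    - [0,0,0,0,0,0]
    - [0,0,0,0,0,0]

```text
time_s: 30.6
tcp_pos: [0.4593, 0.2322, 0.1803]
eef_rot: [180.0, -0.0, -158.9]
contact_force: [-0.8, -0.3, -0.6]
gripper_width: 0.0785
gripper_force: 0.0
```

carry_out:
  targets:
    - [0.0354,-0.105,0,0,0,0]
    - [0.0354,-0.105,0,0,0,0]
    - [0.0354,-0.105,0,0,0,0]
    - [0.0354,-0.105,0,0,0,0]
    - [0.0354,-0.105,0,0,0,0]

```text
time_s: 31.22
tcp_pos: [0.4707, -0.0462, 0.1793]
eef_rot: [180.0, -0.1, -158.8]
contact_force: [1.7, 0.6, 0.1]
gripper_width: 0.0791
gripper_force: 0.0
```

carry_out:
  targets:
    - [0.0354,-0.105,0,0,0,0]
    - [0.0354,-0.105,0,0,0,0]
    - [0.0354,-0.105,0,0,0,0]
    - [0.0354,-0.105,0,0,0,0]
    - [0,0,0,0,0,0]

```text
time_s: 31.85
tcp_pos: [0.48, -0.2688, 0.1782]
eef_rot: [179.9, -0.2, -159.1]
contact_force: [-0.4, 1.6, -0.1]
gripper_width: 0.0786
gripper_force: 0.0
```

Run:
```python
from h import *
im=r.capture('side')[:,:,::-1]; u,v=345,340; a=cv2.resize(im[v-40:v+40,u-40:u+40],(400,400),interpolation=cv2.INTER_CUBIC)
im=r.capture('top')[:,:,::-1]; u,v=171,297; b=cv2.resize(im[v-40:v+40,u-40:u+40],(400,400),interpolation=cv2.INTER_CUBIC)
cv2.imwrite('pics/d4.png',np.hstack([b,a]))
```

```text
(no output)
```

View pics/d4.png

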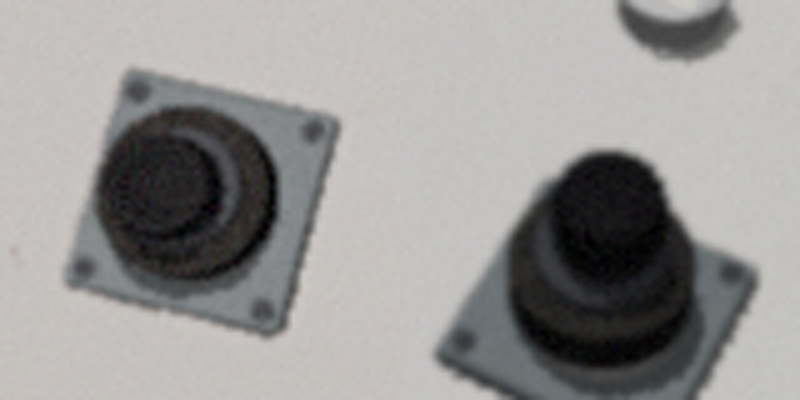

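The stack is complete: the knob stands upright on the flange in both crops (top (160,185), side (610,210)), and the tape and disc below look as they did before. Handing in.

```bash
python3 -c "from plant import r; print(r.close_job())"
```

```text
the job is handed in; nothing more can be done
None
```

The disc, tape roll, flange (hub up) and knob (hollow side down) are stacked in that order on the spindle, upright and clear of the robot in the last pictures, and the job was handed in at about 32 s of the 96 s allowed; the connector, gauge and relay were not touched.

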